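# Touch off three gauges in order

### The arm

A 6-joint arm with a two-finger parallel gripper is mounted at the origin on a cart in front of the work surface, level with it; the furniture and walls round the work are solid. World frame = base frame: x ahead of the robot, y to its left, z up, the work surface at z = 0. Lengths are in m, angles in degrees, forces in N, time in s.
With the tool pointing down it reaches from about 0.4 to 0.825 m from the base axis. Payload 7 kg.
Tool frame: the origin (TCP) lies at the very end of the fingers, on their centre line; the grasp point (between the pads) lies 19 mm behind it; x points along the fingers, y is the direction in which the jaws open and shut, and the axes are right-handed (so a half turn about x gives the same grasp; the last joint's range is limited). The gripper opens to 88 mm and grips with 3 to 60 N. Pads are 19 mm wide; open, the fingers measure 130 mm over their backs; the gripper's body (78 mm by 193 mm) begins 47 mm behind the grasp point.
Start: joints at [-55.743, 20.546, 0.682, 0, -70.136, -16.507], TCP at [0.206, -0.643, 0.197] pointing down, gripper open.
Joint ranges: [-176.03, 176.03], [-82.01, 121.73], [-58.28, 71.71], [-173.87, 95.51], [-174.79, -0.11], [-173.66, 173.66]. Speed limits (degrees/s): [136.94, 136.94, 172.46, 180, 180, 180].

### API

Orientations are given as [roll, pitch, yaw] about the fixed x, y, z axes, in that order (R = Rz(yaw) Ry(pitch) Rx(roll)).
In Python, from plant import monitor, eyes, ticket gives the robot as it stands. The module is installed in compiled form; this text tells all that it offers.
- The arm moves only by the shell command python3 -m crank 'ROWS'. ROWS is JSON, a list of rows, each an object with "linear": the shift along the world's x, y, z in units of 60 mm (1.0 is 60 mm), a list of three; "rot": the turn, a rotation vector about the world's x, y, z in units of 5 degrees (1.0 is 5 degrees), a list of three; "hand": the opening, from 0 (shut) to 1 (fully open). In form: [{"linear": [tx, ty, tz], "rot": [ax, ay, az], "hand": hand}, ...]. A call has 1 to 20 rows; each row shifts and turns the pose as measured when the row begins; what a row does not reach is not made up. A row lasts 1/8 s, in which the tool goes at most 62.5 mm and 10.7 degrees, less where a joint would pass 70% of its speed; a pose out of reach is approached as far as the arm can. A call is refused whole if a number of a shift passes 1 or a number of a turn 1, either way. A call with a gripper value outside its range is refused whole. The fingers move at their own pace and stop on an object; the grip force is fixed at half the most. Time passes only in rows, so rows that do not move let the fingers close. It gives the time, the measured TCP pose, the force and the opening at its end, in the units of the state.
- monitor.get_obs(): the state, without advancing time (a new reading comes with each control period).
- eyes.snapshot(name): name is "side" or "top"; returns a dict with "image" (400x640x3 uint8, red, green, blue), "depth" (400x640 float32, m along the optical axis (not along the pixel's ray), 0 where there is no reading), "K" (3x3 intrinsics, pixels), "camera_from_world" (4x4, takes a point from world to camera coordinates). Camera axes: x right, y up, looking along -z (the intrinsics and any distortion apply to the point x, -y, -z); pixel columns grow to the right and rows downward; lengths in m; the calibration is good to about 2 mm. A picture is of the moment at which its call begins.
- ticket.close_job(): hands the job in, once; it reports no verdict.
The state is a dict: "clock": time; "joint_pos": joint angles; "qvel": joint speeds; "tau": joint torques, N m; "tool_pos": TCP position; "orientation": TCP orientation; "force": force on the tool from outside, world axes, zero at the start; "moment": the same for the moment, N m; "opening": finger opening in m.
Only numpy, scipy, OpenCV 4.12 (cv2) and the standard library are available. Lean on these libraries where they do the work, as an engineer would, in place of code of your own. Each camera call takes 0.05 s, during which the arm holds its last target.

### The job

Touch off the arm on the three free-standing touch gauges, in order from the shortest to the tallest: with the fingertips press each gauge's cap lightly straight down about half of its 18 mm travel, never onto its stop, and leave it there as the record of the touch. Do not grip, lift or shift the gauges, and leave the vial, plug and stoppers round them alone.

Things in the scene. Friction and masses are not known exactly. Their poses are not given: they have to be found in the camera images.
- short_gauge: the short touch gauge, one of three alike but for height: loose, free-standing (about 0.8 kg), round aluminium body with a foot 62 mm in diameter, a post 33 mm and a knurled collar 37 mm in diameter, the collar's top 39 mm above the bench; origin at the centre of the underside, z up
- short_gauge_cap (a point): centre of the flat upper face of the short gauge's steel plunger cap (28 mm in diameter, 8 mm thick); 65 mm above the bench when the plunger is fully up; it moves with the plunger
- short_gauge_plunger (a joint): how far that gauge's plunger is pushed down: 0 fully up, 0.018 m on its hard stop. It is held by friction alone: a steady push of about 3 N moves it, the push does not rise before the stop, and it stays where it is left. It starts between 0 and 0.002
- middle_gauge: the middle touch gauge, one of three alike but for height: loose, free-standing (about 0.8 kg), round aluminium body with a foot 62 mm in diameter, a post 33 mm and a knurled collar 37 mm in diameter, the collar's top 64 mm above the bench; origin at the centre of the underside, z up
- middle_gauge_cap (a point): centre of the flat upper face of the middle gauge's steel plunger cap (28 mm in diameter, 8 mm thick); 90 mm above the bench when the plunger is fully up; it moves with the plunger
- middle_gauge_plunger (a joint): how far that gauge's plunger is pushed down: 0 fully up, 0.018 m on its hard stop. It is held by friction alone: a steady push of about 3 N moves it, the push does not rise before the stop, and it stays where it is left. It starts between 0 and 0.002
- tall_gauge: the tall touch gauge, one of three alike but for height: loose, free-standing (about 0.8 kg), round aluminium body with a foot 62 mm in diameter, a post 33 mm and a knurled collar 37 mm in diameter, the collar's top 89 mm above the bench; origin at the centre of the underside, z up
- tall_gauge_cap (a point): centre of the flat upper face of the tall gauge's steel plunger cap (28 mm in diameter, 8 mm thick); 115 mm above the bench when the plunger is fully up; it moves with the plunger
- tall_gauge_plunger (a joint): how far that gauge's plunger is pushed down: 0 fully up, 0.018 m on its hard stop. It is held by friction alone: a steady push of about 3 N moves it, the push does not rise before the stop, and it stays where it is left. It starts between 0 and 0.002
- vial_w: white-capped sample vial, 24 mm wide, 62 mm high, upright; loose bystander, origin at the centre of the underside
- brass_plug: brass cover plug, 22 mm wide, 16 mm high; loose bystander, origin at the centre of the underside
- white_stopper: pale rubber stopper, 29 mm wide, 25 mm high; loose bystander, origin at the centre of the underside
- stopper_1: black rubber stopper, 29 mm wide, 22 mm high; loose bystander, origin at the centre of the underside
- stopper_2: black rubber stopper, 29 mm wide, 25 mm high; loose bystander, origin at the centre of the underside
- bath_corner (a point): fixed point: the upper front right corner of the nearest of the big solid grey water baths, 172 mm above the bench; that bath reaches 215 mm to the left (+y) and back from there, with a drain tap 25 mm proud of its front; the next bath to the left is 186 mm high, its front 45 mm farther back. Their instruments rise higher: carry the hand in front of the baths, not over them
Things that resemble listed ones, but are neither listed nor needed, are in the scene too. What is shaped like the tall_gauge but red or yellow is not meant.

How it is judged (in metres and radians):
On the way, in this order (a step that is already met when the one before it is completed fails the run):
1. the short gauge's plunger is pushed down more than 4 mm (value of joint short_gauge_plunger between 0.004 and 0.0165 m), for 0.1 s.
2. the middle gauge's plunger is pushed down more than 4 mm (value of joint middle_gauge_plunger between 0.004 and 0.0165 m), for 0.1 s.
3. the tall gauge's plunger is pushed down more than 4 mm (value of joint tall_gauge_plunger between 0.004 and 0.0165 m), for 0.1 s.
At the end, for the whole second after the job is handed in: All three plungers stand pushed down between 4 and 16.5 mm of their 18 mm, touched in the order short, middle, tall; the gauges stand upright and at rest within 20 mm of where they began, and the vial, plug and stoppers lie within 20 mm of where they began (all of step 1 and all of step 2 and all of step 3 and distance of each of short_gauge, middle_gauge, tall_gauge, vial_w, brass_plug, white_stopper, stopper_1, stopper_2 from where it was at the start of the episode below 0.02 m and angle between each of short_gauge, middle_gauge, tall_gauge's own z axis and vertical below 0.1 rad and linear speed of each of short_gauge, middle_gauge, tall_gauge below 0.02 m/s).
It fails at once if a gauge is touched down before a shorter one ((value of joint middle_gauge_plunger above 0.004 m and value of joint short_gauge_plunger below 0.004 m) or (value of joint tall_gauge_plunger above 0.004 m and value of joint middle_gauge_plunger below 0.004 m) or (value of joint tall_gauge_plunger above 0.004 m and value of joint short_gauge_plunger below 0.004 m)).
It fails at once if a plunger is driven beyond 16.5 mm, onto its stop (value of joint any of short_gauge_plunger, middle_gauge_plunger, tall_gauge_plunger above 0.0165 m).
It fails at once if a gauge is struck or pressed with more than 25 N (contact force between any of the arm, the fingers and short_gauge above 25 N or contact force between any of the arm, the fingers and middle_gauge above 25 N or contact force between any of the arm, the fingers and tall_gauge above 25 N).
It fails at once if a gauge is lifted, tipped or pushed more than 20 mm away ((height (world z) of short_gauge above 0.006 m or angle between short_gauge's own z axis and vertical above 0.15 rad or distance of short_gauge from where it was at the start of the episode above 0.02 m) or (height (world z) of middle_gauge above 0.006 m or angle between middle_gauge's own z axis and vertical above 0.15 rad or distance of middle_gauge from where it was at the start of the episode above 0.02 m) or (height (world z) of tall_gauge above 0.006 m or angle between tall_gauge's own z axis and vertical above 0.15 rad or distance of tall_gauge from where it was at the start of the episode above 0.02 m)).
It fails at once if the vial, the plug or a stopper is lifted or moved more than 20 mm (distance of any of vial_w, brass_plug, white_stopper, stopper_1, stopper_2 from where it was at the start of the episode above 0.02 m).
It also fails if it takes over 61 s, if anything falls off the work surface, if the arm or the gripper's body presses on something with over 40 N, if the wrist force passes 120 N, or if a joint passes its speed limit or range.

## Working session

There is one attempt and no reset: what is moved stays moved. The work goes in short steps, Python scripts to look and compute and a shell command to move; the robot and the scene stay as the last step left them, time stands still between calls to the robot, and variables do not carry over. Pictures are saved under pics/ and viewed, and the job is handed in when it is done.

```bash
mkdir -p pics
cat > h.py <<'E'
import numpy as np,cv2
from plant import monitor,eyes,ticket
def snap(n,tag):
    s=eyes.snapshot(n); np.savez(f'{tag}.npz',**s); cv2.imwrite(f'pics/{tag}.png',s['image'][:,:,::-1]); return s
def world(s,u,v,z=None):
    K=s['K'];T=np.linalg.inv(s['camera_from_world'])
    r=np.array([(u-K[0,2])/K[0,0],-(v-K[1,2])/K[1,1],-1.])
    o=T[:3,3];d=T[:3,:3]@r
    if z is None: k=s['depth'][int(round(v)),int(round(u))]
    else: k=(z-o[2])/d[2]
    return o+k*d
E
python3 - <<'E'
from h import *
for n in('side','top'):
    s=snap(n,n+'0'); print(n,s['K'].tolist(),np.linalg.inv(s['camera_from_world'])[:3].round(3).tolist(),[k for k in s])
print(monitor.get_obs())
E
```

```text
side [[401.72302603687876, 0.0, 327.47272097444545], [0.0, 401.72302603687876, 199.9690731291476], [0.0, 0.0, 1.0]] [[1.0, 0.016, -0.027, 0.536], [-0.031, 0.488, -0.873, -0.95], [-0.001, 0.873, 0.488, 0.616]] ['image', 'depth', 'K', 'camera_from_world']
top [[417.44841690597445, 0.0, 318.32623362264184], [0.0, 417.44841690597445, 196.62769521193312], [0.0, 0.0, 1.0]] [[0.02, 0.994, -0.107, 0.442], [-1.0, 0.02, 0.005, -0.044], [0.007, 0.107, 0.994, 1.148]] ['image', 'depth', 'K', 'camera_from_world']
{'clock': 0.1, 'joint_pos': array([-5.57454040e+01,  2.05860366e+01,  6.38726118e-01, -1.76485357e-02,
       -7.01364497e+01, -1.65072365e+01]), 'qvel': array([ 0.02406369, -0.12977924,  0.14905003,  0.05510873,  0.11518565,
       -0.08205513]), 'tau': array([-2.06550460e-03, -5.84163165e+01,  2.93748361e+01,  7.01521039e+00,
        1.02752171e-02, -6.54137557e-05]), 'tool_pos': array([ 0.20557623, -0.6424202 ,  0.19622905]), 'orientation': array([ 95.30419525,  89.9146119 , 113.04554601]), 'force': array([-0.34411828,  0.07691861, -0.31057141]), 'moment': array([-0.01922257,  0.01570411, -0.03909795]), 'opening': 0.08769645347770591}
```

View pics/side0.png

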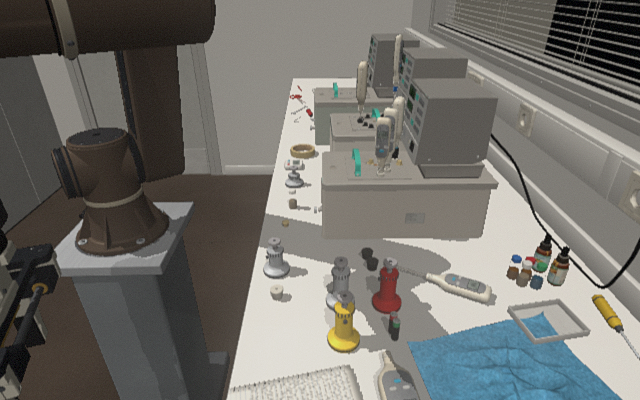

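View pics/top0.png

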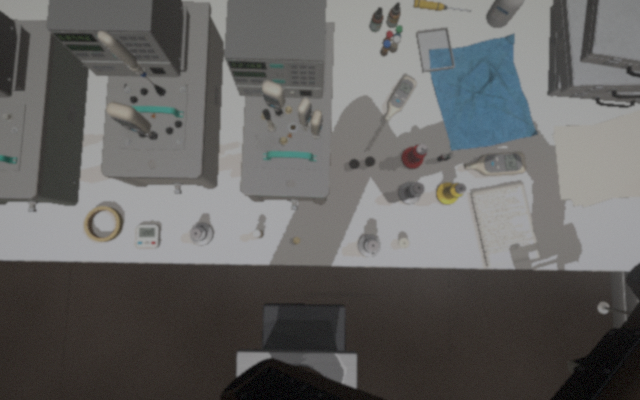

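Grey gauges show in the top picture near (202,232), (369,243) and (410,190), and in the side picture near (294,178), (276,258) and (340,283). I'll enlarge these and measure.

Run:
```python
from h import *
t=cv2.imread('pics/top0.png');s=cv2.imread('pics/side0.png')
c=lambda i,x,y,w,h,k:cv2.resize(i[y:y+h,x:x+w],None,fx=k,fy=k,interpolation=cv2.INTER_CUBIC)
a=c(t,340,140,130,120,6);cv2.imwrite('pics/ta.png',a[:600,:780])
cv2.imwrite('pics/tb.png',c(t,180,200,130,60,6))
cv2.imwrite('pics/sa.png',c(s,250,220,160,140,4))
cv2.imwrite('pics/sb.png',c(s,260,130,80,110,5))
S=dict(np.load('top0.npz'))
for u,v in [(202,232),(200,228),(369,243),(369,239),(410,190),(410,194),(414,187),(371,243),(202,234)]: print(u,v,world(S,u,v).round(4))
S=dict(np.load('side0.npz'))
for u,v in [(294,169),(294,171),(276,242),(340,262),(340,260)]: print(u,v,world(S,u,v).round(4))
```

```text
202 232 [0.4612 0.2558 0.0389]
200 228 [0.4716 0.2618 0.0383]
369 243 [ 0.441  -0.1796  0.0886]
369 239 [ 0.4513 -0.1829  0.0621]
410 190 [ 0.5781 -0.284   0.0872]
410 194 [ 0.5702 -0.2886  0.0669]
414 187 [ 0.5828 -0.2886  0.1115]
371 243 [ 0.4411 -0.1847  0.0881]
202 234 [0.4559 0.256  0.0372]
294 169 [0.4636 0.248  0.0646]
294 171 [0.4623 0.2643 0.0498]
276 242 [ 0.4424 -0.1985  0.0894]
340 262 [ 0.5807 -0.308   0.1146]
340 260 [ 0.5811 -0.3014  0.1145]
```

View pics/ta.png

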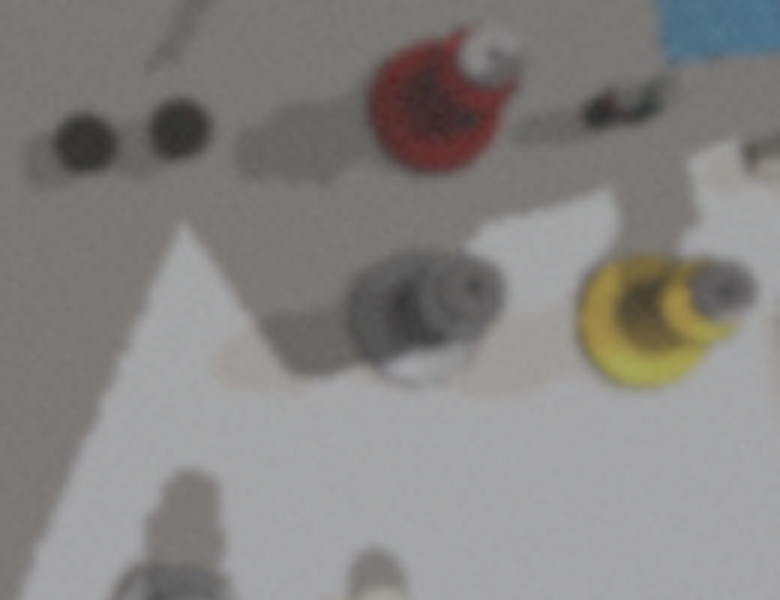

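View pics/tb.png

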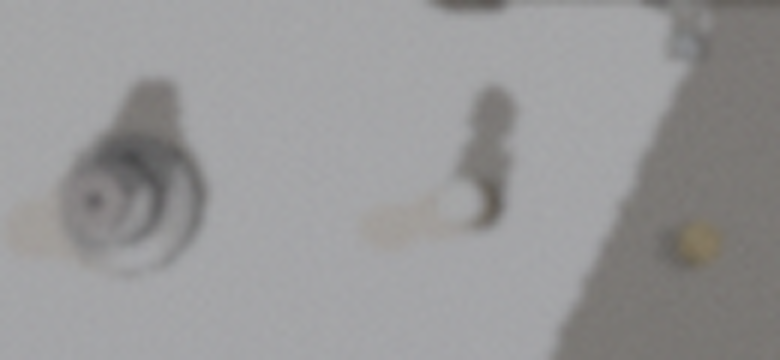

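View pics/sa.png

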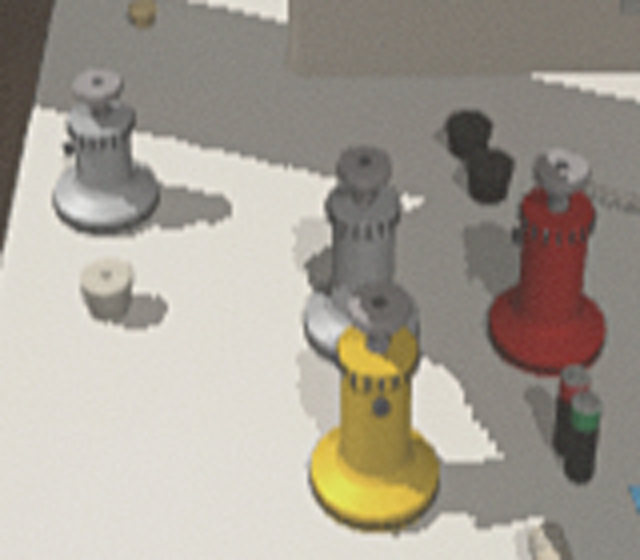

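View pics/sb.png

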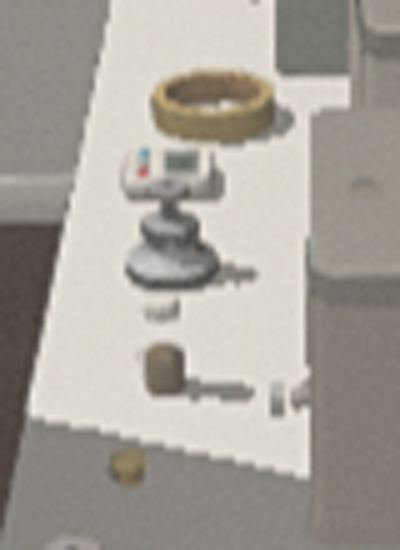

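Run:
```python
from h import *
t=cv2.imread('pics/top0.png')
c=lambda i,x,y,w,h,k:cv2.resize(i[y:y+h,x:x+w],None,fx=k,fy=k,interpolation=cv2.INTER_CUBIC)
cv2.imwrite('pics/tc.png',c(t,345,220,75,40,8))
S=dict(np.load('top0.npz'));D=dict(np.load('side0.npz'))
print('tall',world(S,418.3,188.3,.114),world(D,340.4,260.1,.114))
print('mid',world(D,273.9,240.1,.089));print('short',world(S,195.5,232.9,.064),world(D,295,167.3,.064))
# depth-based cap centroids, both cams
for nm,X in(('top',S),('side',D)):
  v,u=np.mgrid[0:400,0:640];K=X['K'];T=np.linalg.inv(X['camera_from_world']);d=X['depth']
  P=np.stack([(u-K[0,2])/K[0,0]*d,-(v-K[1,2])/K[1,1]*d,-d],-1)@T[:3,:3].T+T[:3,3]
  for n,x,y,h in(('short',.461,.256,.064),('mid',.441,-.18,.089),('tall',.58,-.3,.114)):
    m=(abs(P[...,0]-x)<.03)&(abs(P[...,1]-y)<.035)&(abs(P[...,2]-h)<.005)&(d>0)
    q=P[m]; print(nm,n,len(q),q.mean(0).round(4),q.min(0).round(3),q.max(0).round(3),u[m].mean().round(1),v[m].mean().round(1)) if len(q) else print(nm,n,0)
```

```text
tall [ 0.57935803 -0.29876932  0.114     ] [ 0.58196384 -0.30107707  0.114     ]
mid [ 0.43691057 -0.19019151  0.089     ]
short [0.45808163 0.2656527  0.064     ] [0.46629738 0.26261399 0.064     ]
top short 94 [0.4577 0.265  0.0641] [0.445 0.252 0.059] [0.471 0.278 0.069] 195.7 233.0
top mid 94 [ 0.4358 -0.1893  0.088 ] [ 0.424 -0.203  0.085] [ 0.449 -0.177  0.093] 372.8 245.1
top tall 92 [ 0.5812 -0.3001  0.1137] [ 0.568 -0.314  0.11 ] [ 0.593 -0.286  0.117] 418.8 187.6
side short 36 [0.4611 0.2621 0.0654] [0.446 0.248 0.06 ] [0.473 0.276 0.069] 293.4 167.0
side mid 88 [ 0.4371 -0.1921  0.0886] [ 0.423 -0.203  0.084] [ 0.451 -0.177  0.092] 273.9 240.8
side tall 117 [ 0.5822 -0.3031  0.1139] [ 0.569 -0.316  0.109] [ 0.596 -0.286  0.117] 340.6 260.8
```

View pics/tc.png

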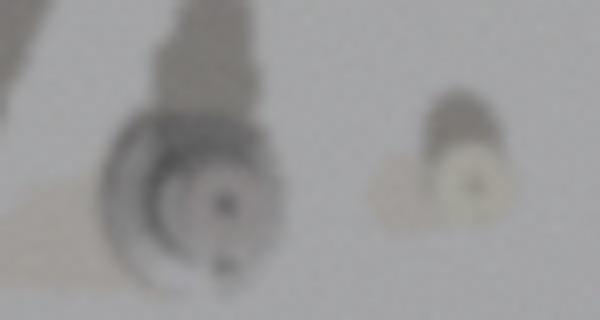

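Run:
```python
from h import *
from scipy.spatial.transform import Rotation as R
o=monitor.get_obs()['orientation'];print(R.from_euler('xyz',o,degrees=True).as_matrix().round(4))
S=dict(np.load('top0.npz'))
for n,u,v,z in(('b1 right',331,199,.172),('b1 left',243,197,.172),('tap1',295,203,.1),('b2 right',213,184,.186),('b2 left',104,182,.186),('tap2',178,188,.1)):print(n,world(S,u,v,z).round(3))
for n,u,v,z in(('vial',258,233,.06),('plug',296,240,.016),('wstop',404,241,.025),('s',354,164,.02),('s',370,161,.02),('red',421,149,.115),('yel',460,188,.115)):print(n,world(S,u,v,z).round(3))
v,u=np.mgrid[0:400,0:640];K=S['K'];T=np.linalg.inv(S['camera_from_world']);d=S['depth']
P=np.stack([(u-K[0,2])/K[0,0]*d,-(v-K[1,2])/K[1,1]*d,-d],-1)@T[:3,:3].T+T[:3,3]
m=(P[...,2]>.15)&(P[...,1]>-.15)&(P[...,1]<.5)&(d>0)&(P[...,0]>.4)
for lo in np.arange(-.15,.5,.05):
  q=P[m&(P[...,1]>lo)&(P[...,1]<lo+.05)]
  if len(q):print(lo.round(2),q[:,0].min().round(3),q[:,2].max().round(3))
```

```text
[[-6.000e-04 -3.047e-01  9.524e-01]
 [ 1.400e-03  9.524e-01  3.047e-01]
 [-1.000e+00  1.500e-03 -1.000e-04]]
b1 right [ 0.542 -0.079  0.172]
b1 left [0.543 0.128 0.172]
tap1 [0.537 0.009 0.1  ]
b2 right [0.57  0.196 0.186]
b2 left [0.57  0.448 0.186]
tap2 [0.57  0.305 0.1  ]
vial [0.461 0.105 0.06 ]
plug [0.445 0.008 0.016]
wstop [ 0.448 -0.281  0.025]
s [ 0.655 -0.146  0.02 ]
s [ 0.665 -0.19   0.02 ]
red [ 0.679 -0.306  0.115]
yel [ 0.582 -0.403  0.115]
-0.1 0.546 0.378
-0.05 0.546 0.38
0.0 0.547 0.379
0.05 0.548 0.381
0.1 0.548 0.38
0.2 0.584 0.192
0.25 0.584 0.408
0.3 0.583 0.465
0.35 0.584 0.408
0.4 0.584 0.408
0.45 0.586 0.408
```

```bash
python3 -m crank '[{"linear":[0.3,0.3,0.3],"rot":[0,0,-0.9],"hand":0},{"linear":[0.6,0.6,0.2],"rot":[0,0,-0.9],"hand":0},{"linear":[0.6,0.6,0],"rot":[0,0,-0.9],"hand":0},{"linear":[0.6,0.6,0],"rot":[0,0,-0.85],"hand":0},{"linear":[0.6,0.6,0],"rot":[0,0,0],"hand":0},{"linear":[0.6,0.6,0],"rot":[0,0,0],"hand":0}]'
```

```text
clock: 0.85
tool_pos: [0.405, -0.4391, 0.2232]
orientation: [111.6, 89.6, 110.6]
force: [0.8, -1.0, 0.5]
opening: 0.0334
```

```bash
python3 -m crank '[{"linear":[0.2,0.8,0],"rot":[0,0,0],"hand":0},{"linear":[0.2,0.9,0],"rot":[0,0,0],"hand":0},{"linear":[0,0.9,0],"rot":[0,0,0],"hand":0},{"linear":[0,0.9,0],"rot":[0,0,0],"hand":0},{"linear":[0,0.9,0],"rot":[0,0,0],"hand":0},{"linear":[0,0.9,0],"rot":[0,0,0],"hand":0},{"linear":[0,0.9,0],"rot":[0,0,0],"hand":0},{"linear":[0,0.9,0],"rot":[0,0,0],"hand":0},{"linear":[0,0.9,0],"rot":[0,0,0],"hand":0},{"linear":[0,0.9,0],"rot":[0,0,0],"hand":0},{"linear":[0,0.9,0],"rot":[0,0,0],"hand":0},{"linear":[0,0.9,0],"rot":[0,0,0],"hand":0},{"linear":[0,0,0],"rot":[0,0,0],"hand":0}]'; python3 -c "
from h import *
from scipy.spatial.transform import Rotation as R
o=monitor.get_obs();print(o['tool_pos'],o['opening'],o['force']);print(R.from_euler('xyz',o['orientation'],degrees=True).as_matrix().round(4))"
```

```text
clock: 2.48
tool_pos: [0.4263, 0.2264, 0.2198]
orientation: [121.5, 89.4, 120.8]
force: [-0.4, -1.1, -0.6]
opening: 0.0007
[0.42629368 0.22636236 0.21978826] 0.0006537707111014531 [-0.40513502 -1.11069972 -0.61205047]
[[-0.0058  0.0129  0.9999]
 [ 0.0097  0.9999 -0.0128]
 [-0.9999  0.0096 -0.0059]]
```

```bash
python3 -m crank '[{"linear":[0.3,0.3,-0.2],"rot":[0,0,0],"hand":0},{"linear":[0.25,0.33,-0.5],"rot":[0,0,0],"hand":0},{"linear":[0,0,-0.6],"rot":[0,0,0],"hand":0},{"linear":[0,0,-0.6],"rot":[0,0,0],"hand":0},{"linear":[0,0,0],"rot":[0,0,0],"hand":0}]'; python3 -c "
from h import *
snap('side','side1');snap('top','top1')
t=cv2.imread('pics/top1.png');s=cv2.imread('pics/side1.png')
c=lambda i,x,y,w,h,k:cv2.resize(i[y:y+h,x:x+w],None,fx=k,fy=k,interpolation=cv2.INTER_CUBIC)
cv2.imwrite('pics/c1.png',np.hstack([c(t,140,180,130,130,3),c(s,240,90,130,130,3)]))
print(monitor.get_obs()['tool_pos'],monitor.get_obs()['force'])"
```

```text
clock: 3.1
tool_pos: [0.4594, 0.263, 0.1027]
orientation: [126.6, 89.4, 125.9]
force: [-0.4, 0.2, 0.6]
opening: 0.0006
[0.46127304 0.26484125 0.10585247] [ 0.88713151 -0.65362495  0.21399128]
```

View pics/c1.png

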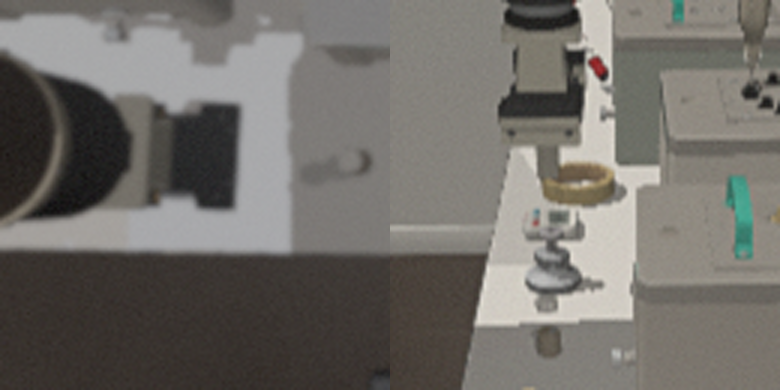

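```bash
python3 -c "
from h import *
for i in range(4):
  s=eyes.snapshot('side');o=monitor.get_obs();print(o['clock'],o['tool_pos'].round(4),o['force'].round(2))
s=cv2.imread('pics/side1.png')
cv2.imwrite('pics/c2.png',cv2.resize(s[100:200,250:350],None,fx=6,fy=6,interpolation=cv2.INTER_CUBIC))
S=dict(np.load('side1.npz'));M=S['camera_from_world']
for p in ([.4594,.263,.104],[.459,.264,.065],[.459,.264,0]):
  c=M[:3,:3]@p+M[:3,3];print(p,S['K'][0,0]*c[0]/-c[2]+S['K'][0,2],S['K'][1,1]*-c[1]/-c[2]+S['K'][1,2])
for v in range(138,160,2): print(v,world(S,293,v).round(3))
"
```

```text
3.25 [0.4617 0.2654 0.1066] [0.17 0.46 1.21]
3.3 [0.4618 0.2657 0.1069] [0.44 0.1  0.55]
3.35 [0.4617 0.2658 0.1069] [-0.87 -0.32 -0.48]
3.4 [0.4616 0.2658 0.1067] [ 0.56  0.18 -0.4 ]
[0.4594, 0.263, 0.104] 292.38687122547765 156.04944543569357
[0.459, 0.264, 0.065] 292.789385839364 166.87859702995038
[0.459, 0.264, 0] 293.6107140558043 184.4435774960076
138 [0.465 0.243 0.173]
140 [0.465 0.245 0.166]
142 [0.465 0.245 0.159]
144 [0.464 0.248 0.151]
146 [0.464 0.246 0.145]
148 [0.463 0.253 0.136]
150 [0.447 0.507 0.026]
152 [0.448 0.493 0.024]
154 [0.447 0.498 0.013]
156 [0.447 0.502 0.003]
158 [0.447 0.487 0.001]
```

View pics/c2.png

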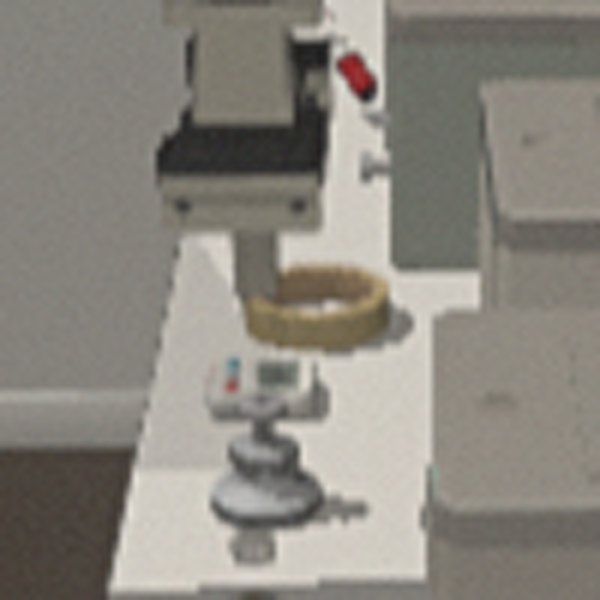

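```bash
python3 -c "
from h import *
a=np.load('side0.npz');b=np.load('side1.npz')
d=np.abs(a['image'].astype(int)-b['image']).sum(2)
print(d[144:170,284:304])
print(((a['depth']-b['depth'])*1000).astype(int)[144:170,284:304])
"
```

```text
[[128 100  44  23  73 344 350 338 343 343 331 331 183  29  25  36  29  28
   38  44]
 [114 109  74  35  57 324 357 342 301 296 219 187 121  20  34  30  26  24
   25  28]
 [111 113 106  73  50 318 359 292 221 163  71  41  39  22  24  30  29  36
   18  19]
 [102 116 100 105  73 323 330 210 150  38  51  41  18  33  32  30  27  18
   35  41]
 [121 114 111 108 111 312 293 177 153  53  73  52  30  23  26  39  27  24
   26  27]
 [107 118 109 114 113 169 174 161 139  15  12  10  36  23  16  31  27  23
   29  29]
 [108 107  99 118 101  65  37  87 109  74  75  66  25  32  28  28  26  25
   31  21]
 [116 116 118 119 112  76  14  26  51  68  85  74  70  53  33  32  38  39
   40  30]
 [112 108 118 109 109 119  36  30  35  55  58  80  85  65  34  33  39  33
   41  35]
 [107 107 109 105 123 129  31  35  39  48  41  46  56  68  29  39  31  46
   17  33]
 [114 112 110 118 112 124  90  45  41  48  43  61  63  56  30  16  30  29
   36  19]
 [115 116 115 109 115 128 109  70  43  39  53  53  36  54  21  32  21  37
   32  26]
 [113 106 121 115 112 114 113  96  71  55  44  50  53  42  28  33  22  42
   35 
[... 3661 characters left out ...]
    0     3     7    -3
     -3     2     3    -1     4     0     5     0]
 [   -3 -1456     6    -2     2    -8    -4    -1    -2     2     3    -9
      3    -5     0    -1    -7     4     1    -3]
 [    0    -2     9     4    -3     1     2    -1    -3     0    -6    -1
     -4     4    -3     7     2     0     0     5]
 [   -4    -2    -8    -8    -1    -6    -2    -3    -4    -2     3     1
    -10     0     8     0  1450     1    -3     5]
 [    0     7     1     2    -3     3     0    -1     2     0    -1    -3
     -5     5     1     2     0    -2     0     0]
 [    2    -2     1    10     0    -2 -1320    -2     0     0    -7     2
     -2    11    -3     1     2     4     0     0]]
```

```bash
python3 -c "
from h import *
S=dict(np.load('side1.npz'));M=S['camera_from_world']
for p in ([.46,.168,.170],[.46,.243,.104],[.46,.264,.104],[.46,.264,.131],[.46,.243,.131]):
  c=M[:3,:3]@p+M[:3,3];print(p,S['K'][0,0]*c[0]/-c[2]+S['K'][0,2],S['K'][1,1]*-c[1]/-c[2]+S['K'][1,2])
for v in range(118,150,2): print(v,world(S,287,v).round(3),world(S,291,v).round(3))
S=dict(np.load('top1.npz'))
for v in range(205,255,3): print(v,world(S,195,v).round(3),world(S,215,v).round(3))
"
```

```text
[0.46, 0.168, 0.17] 290.1909109146699 147.98988127205632
[0.46, 0.243, 0.104] 292.2946560059452 158.49226999437124
[0.46, 0.264, 0.104] 292.58545220052764 155.92652889142423
[0.46, 0.264, 0.131] 292.2253636402685 148.15855114224033
[0.46, 0.243, 0.131] 291.9263905229478 150.63917743942153
118 [0.452 0.212 0.247] [0.464 0.216 0.246]
120 [0.452 0.213 0.241] [0.464 0.21  0.242]
122 [0.453 0.19  0.242] [0.465 0.189 0.243]
124 [0.454 0.174 0.242] [0.465 0.172 0.242]
126 [0.454 0.168 0.238] [0.466 0.162 0.24 ]
128 [0.454 0.164 0.233] [0.465 0.165 0.233]
130 [0.453 0.169 0.225] [0.465 0.167 0.226]
132 [0.453 0.173 0.218] [0.464 0.174 0.217]
134 [0.452 0.174 0.211] [0.464 0.174 0.211]
136 [0.452 0.175 0.205] [0.464 0.175 0.205]
138 [0.412 0.698 0.005] [0.459 0.243 0.174]
140 [0.413 0.679 0.003] [0.458 0.25  0.164]
142 [0.415 0.655 0.003] [0.458 0.242 0.16 ]
144 [0.416 0.631 0.003] [0.458 0.251 0.15 ]
146 [0.418 0.606 0.004] [0.457 0.251 0.144]
148 [0.418 0.59  0.002] [0.457 0.248 0.138]
205 [0.535 0.289 0.001] [0.537 0.234 0.001]
208 [ 0.527  0.289 -0.001] [0.528 0.234 0.001]
211 [0.519 0.288 0.   ] [0.52  0.233 0.   ]
214 [0.498 0.228 0.207] [0.497 0.175 0.241]
217 [0.491 0.226 0.214] [0.491 0.174 0.241]
220 [0.483 0.215 0.25 ] [0.484 0.175 0.238]
223 [0.476 0.212 0.26 ] [0.478 0.174 0.241]
226 [0.47  0.213 0.255] [0.471 0.174 0.242]
229 [0.463 0.213 0.255] [0.465 0.173 0.241]
232 [0.457 0.212 0.255] [0.458 0.173 0.24 ]
235 [0.451 0.213 0.252] [0.452 0.172 0.243]
238 [0.444 0.212 0.252] [0.445 0.173 0.238]
241 [0.438 0.212 0.251] [0.439 0.173 0.24 ]
244 [0.431 0.222 0.217] [0.432 0.172 0.242]
247 [0.421 0.282 0.004] [0.426 0.171 0.245]
250 [0.413 0.283 0.   ] [ 0.414  0.23  -0.005]
253 [ 0.405  0.283 -0.001] [ 0.406  0.228 -0.001]
```

```bash
python3 -c "
from h import *
snap('side','side2')
a=np.load('side0.npz');b=np.load('side2.npz');S=dict(b)
d=((a['depth']-b['depth'])*1000).astype(int)
print(d[134:164:1,286:298])
for v in range(136,160,2): print(v,world(S,291,v).round(3))
o=monitor.get_obs();print(o['tool_pos'],o['joint_pos'],o['opening'])
"
```

```text
[[ 608  598  597  600  604  605  604  610  597  595  596  602]
 [ 592  587  596  588  591  593  580  592  586  595  591  582]
 [ 581  579  579  580  575  577  576  578  581  578  580  574]
 [   2    0   -6  492  491  490  496  487  499  492  472   -9]
 [   0    6    3  484  486  471  474  472  481  479  477    9]
 [  10   -6  -10  468  469  462  468  457  467  461  460   -5]
 [  -6    0   14  446  447  450  444  450  449  445  450    1]
 [   2   12   -2  444  434  447  443  439  432  450  443 1705]
 [   0    6    1    6  431  430  436  427  431  433  428    2]
 [   0   -1   -2   -3  427  416  413  413  410  422  410    0]
 [  -7   -3    2    6  402  400  409  401  401  336  339    1]
 [   0    9    5    0  386  387  386  326  330  318  329   -7]
 [  12   -2    0    4  384  321  321  316  317  321  326    2]
 [   2    1    0    2  362  301  309  308  315  318    1    0]
 [   5   10   -3    2   -5   -3   -1   -2    0   10   -1    3]
 [  -9   -2    4  -13    3   -7    1    2   -2    6    0   -1]
 [   7    1    0   -6    6   -1   -3    1    1   -1    4    5]
 [  -6   -5    3  -12    5   
[... 523 characters left out ...]
 -6   -3    9]
 [   0   -6    0    7    7    7    6    3    0   -4    4   -6]
 [  -1    1   -4    3    3    0   -6   -8    0    2    1   -2]
 [  -1    3    0   -1  -11    3    0    5   -2    0   -1   -2]
 [  -3   -1    1    6    4   -8    4   -2    3    5   -1    0]]
136 [0.463 0.179 0.203]
138 [0.459 0.248 0.171]
140 [0.458 0.247 0.165]
142 [0.458 0.245 0.159]
144 [0.458 0.25  0.151]
146 [0.457 0.249 0.144]
148 [0.439 0.529 0.026]
150 [0.439 0.512 0.024]
152 [0.439 0.514 0.015]
154 [0.438 0.515 0.006]
156 [0.439 0.508 0.001]
158 [0.44  0.485 0.002]
[0.46149066 0.26575074 0.10653523] [  50.56655782   11.50798627  -24.4633004    -0.72624902  -53.38478156
 -140.80240018] 0.00028130516709017615
```

```bash
python3 -m crank '[{"linear":[0,0,-0.2],"rot":[0,0,0],"hand":0},{"linear":[0,0,-0.2],"rot":[0,0,0],"hand":0},{"linear":[0,0,-0.15],"rot":[0,0,0],"hand":0},{"linear":[0,0,0],"rot":[0,0,0],"hand":0}]'
cat > look.py <<'E'
from h import *
import sys
tag=sys.argv[1];x,y=int(sys.argv[2]),int(sys.argv[3])
snap('side',tag);s=cv2.imread(f'pics/{tag}.png')
cv2.imwrite('pics/%sz.png'%tag,cv2.resize(s[y:y+70,x:x+80],None,fx=8,fy=8,interpolation=cv2.INTER_CUBIC))
o=monitor.get_obs();print(o['clock'],o['tool_pos'].round(4),o['force'].round(2),o['opening'])
E
python3 look.py side3 255 125
```

```text
clock: 3.95
tool_pos: [0.4613, 0.2657, 0.0717]
orientation: [92.0, 89.1, 91.4]
force: [-0.6, -0.2, -0.5]
opening: 0.0005
4.0 [0.4615 0.2659 0.0721] [0.07 0.71 0.1 ] 0.00043666607179748207
```

View pics/side3z.png

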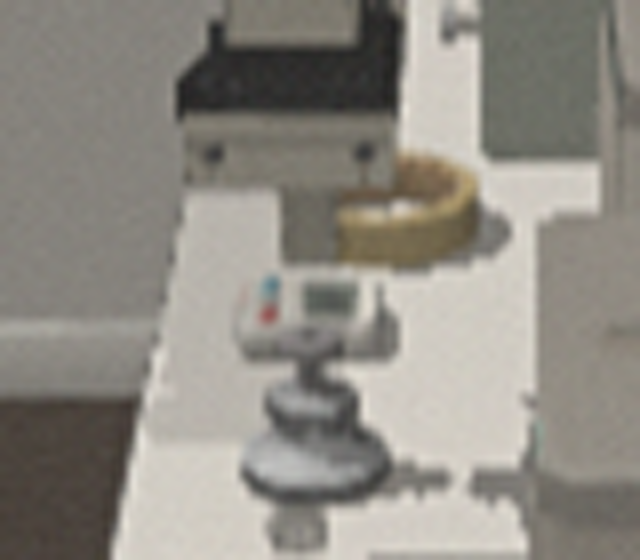

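```bash
python3 -m crank '[{"linear":[0,0,-0.035],"rot":[0,0,0],"hand":0},{"linear":[0,0,-0.035],"rot":[0,0,0],"hand":0},{"linear":[0,0,-0.035],"rot":[0,0,0],"hand":0}]'; python3 -m crank '[{"linear":[0,0,-0.035],"rot":[0,0,0],"hand":0},{"linear":[0,0,0],"rot":[0,0,0],"hand":0}]';python3 look.py side4 255 125
```

```text
clock: 4.38
tool_pos: [0.462, 0.2664, 0.0661]
orientation: [87.3, 89.0, 86.6]
force: [0.1, -0.2, -0.2]
opening: 0.0004
clock: 4.62
tool_pos: [0.462, 0.2664, 0.0638]
orientation: [87.3, 89.0, 86.6]
force: [0.2, 0.4, 0.3]
opening: 0.0004
4.675 [0.462  0.2664 0.0639] [-0.49  0.22 -0.2 ] 0.000489594904735313
```

View pics/side4z.png

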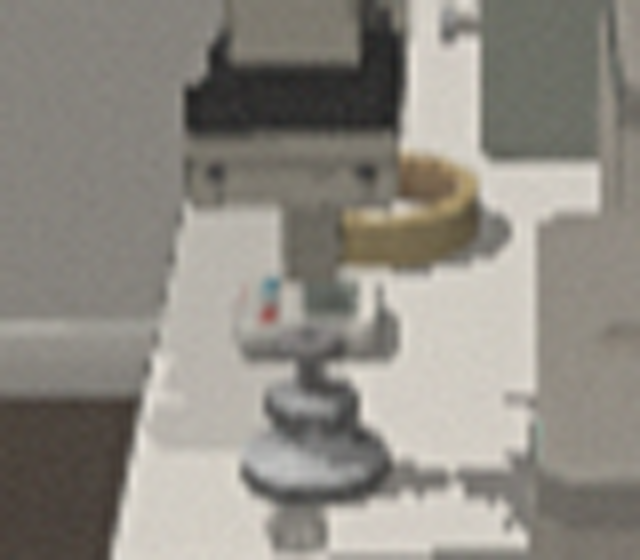

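```bash
python3 -m crank '[{"linear":[-0.05,-0.07,-0.05],"rot":[0,0,0],"hand":0},{"linear":[0,0,-0.05],"rot":[0,0,0],"hand":0},{"linear":[0,0,0],"rot":[0,0,0],"hand":0}]'; python3 -m crank '[{"linear":[0,0,-0.05],"rot":[0,0,0],"hand":0},{"linear":[0,0,-0.05],"rot":[0,0,0],"hand":0},{"linear":[0,0,0],"rot":[0,0,0],"hand":0}]';python3 look.py side5 255 125
```

```text
clock: 5.05
tool_pos: [0.4587, 0.2618, 0.0576]
orientation: [86.8, 89.0, 86.2]
force: [-0.3, -0.2, 0.6]
opening: 0.0001
clock: 5.42
tool_pos: [0.4588, 0.2619, 0.0511]
orientation: [86.7, 89.0, 86.0]
force: [0.1, -0.4, 0.1]
opening: 0.0005
5.475 [0.4589 0.262  0.0512] [ 0.11 -0.49  0.22] 0.000510549254979195
```

View pics/side5z.png

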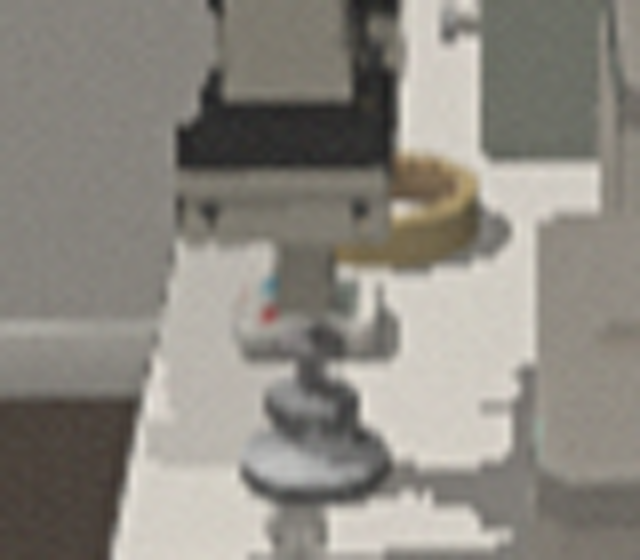

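```bash
python3 -m crank '[{"linear":[0.05,0,-0.04],"rot":[0,0,0],"hand":0},{"linear":[0,0,-0.04],"rot":[0,0,0],"hand":0},{"linear":[0,0,0],"rot":[0,0,0],"hand":0}]'; python3 look.py side6 255 125
```

```text
clock: 5.85
tool_pos: [0.4622, 0.2621, 0.0461]
orientation: [85.7, 89.0, 85.1]
force: [0.2, -0.6, -0.8]
opening: 0.0002
5.9 [0.4623 0.2621 0.0462] [ 0.08  0.69 -0.59] 0.0007413972230466359
```

View pics/side6z.png

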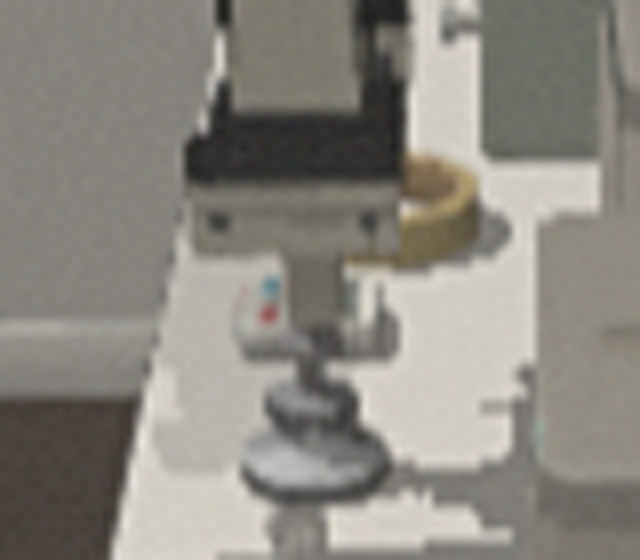

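Aligned now, still no contact at a reported 46 mm. The fingers visibly end about 25–30 mm above the reported TCP, so I'll go by contact force and the picture.

```bash
python3 -m crank '[{"linear":[0,0,-0.04],"rot":[0,0,0],"hand":0},{"linear":[0,0,-0.04],"rot":[0,0,0],"hand":0}]'; python3 -m crank '[{"linear":[0,0,-0.035],"rot":[0,0,0],"hand":0}]';  python3 look.py side7 255 125
```

```text
clock: 6.15
tool_pos: [0.4624, 0.2623, 0.0414]
orientation: [84.4, 89.0, 83.7]
force: [-0.0, -0.3, 0.1]
opening: 0.0003
clock: 6.28
tool_pos: [0.4623, 0.2623, 0.0391]
orientation: [84.6, 89.0, 83.9]
force: [-0.2, 0.5, -0.1]
opening: 0.0006
6.325 [0.4622 0.2621 0.0388] [ 0.24  0.5  -0.34] 0.0005802496168059596
```

View pics/side7z.png

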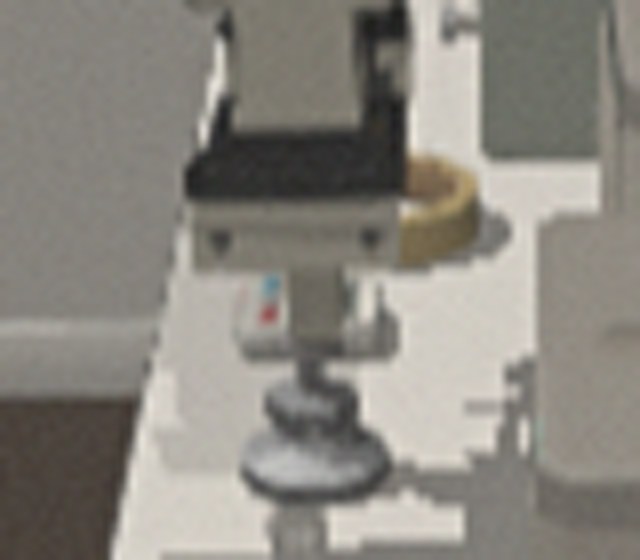

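```bash
for i in 1; do python3 -m crank '[{"linear":[0,0,-0.035],"rot":[0,0,0],"hand":0}]'; python3 -m crank '[{"linear":[0,0,-0.035],"rot":[0,0,0],"hand":0}]'; python3 look.py side8 255 125;  done
```

```text
clock: 6.45
tool_pos: [0.4623, 0.2622, 0.0367]
orientation: [85.1, 89.0, 84.5]
force: [-0.5, 0.3, -0.1]
opening: 0.0002
clock: 6.58
tool_pos: [0.4622, 0.2621, 0.0346]
orientation: [85.1, 89.0, 84.5]
force: [-1.8, -1.0, 2.1]
opening: 0.0005
6.625 [0.4622 0.2621 0.0344] [-2.36 -0.44  1.02] 0.00046480369763794954
```

View pics/side8z.png

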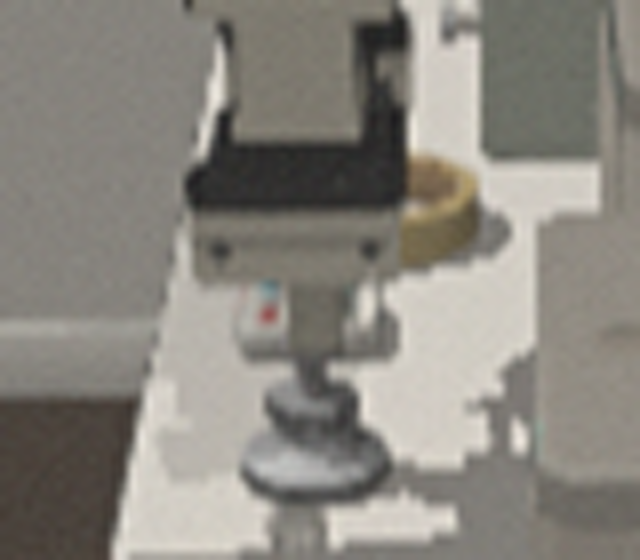

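```bash
python3 -m crank '[{"linear":[0,0,-0.025],"rot":[0,0,0],"hand":0}]'; python3 -c "
from h import *
for i in range(4):
  eyes.snapshot('top');o=monitor.get_obs();print(o['tool_pos'].round(4),o['force'].round(2),o['moment'].round(3))"; python3 -m crank '[{"linear":[0,0,-0.025],"rot":[0,0,0],"hand":0}]'
```

```text
clock: 6.75
tool_pos: [0.4622, 0.2622, 0.033]
orientation: [85.1, 89.0, 84.5]
force: [0.0, -1.2, 4.0]
opening: 0.0006
[0.4622 0.2622 0.0328] [-0.91 -0.84  2.32] [-0.188  0.23  -0.047]
[0.4622 0.2621 0.0328] [0.46 0.07 2.24] [-0.116  0.055 -0.028]
[0.4622 0.2622 0.0328] [-0.26 -0.55  1.19] [-0.051  0.021  0.051]
[0.4622 0.2622 0.0328] [-0.79 -1.01  0.22] [-0.09  -0.017  0.03 ]
clock: 7.08
tool_pos: [0.4623, 0.2621, 0.0314]
orientation: [85.1, 89.0, 84.4]
force: [-1.8, 0.3, 1.9]
opening: 0.0006
```

```bash
python3 -m crank '[{"linear":[0,0,-0.028],"rot":[0,0,0],"hand":0},{"linear":[0,0,-0.028],"rot":[0,0,0],"hand":0},{"linear":[0,0,-0.028],"rot":[0,0,0],"hand":0},{"linear":[0,0,0],"rot":[0,0,0],"hand":0}]'; python3 look.py side9 255 125
```

```text
clock: 7.58
tool_pos: [0.4623, 0.2622, 0.026]
orientation: [84.9, 89.0, 84.3]
force: [-0.3, -0.3, 1.5]
opening: 0.0006
7.625 [0.4622 0.2622 0.026 ] [-0.22  0.01  1.79] 0.00036522904672438376
```

View pics/side9z.png

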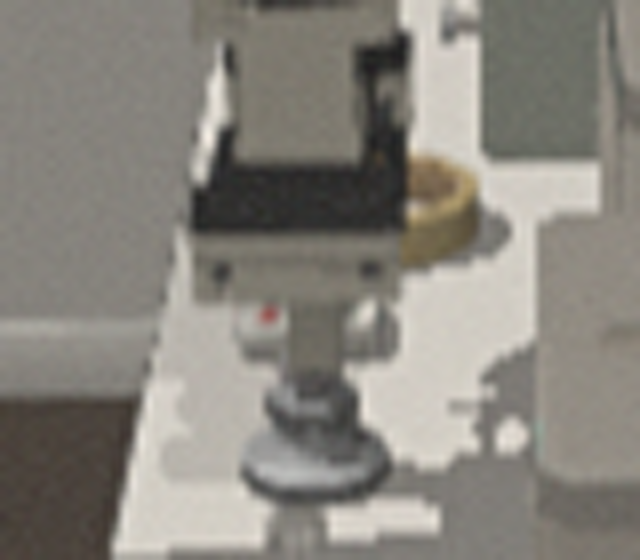

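```bash
python3 -m crank '[{"linear":[0,0,0.1],"rot":[0,0,0],"hand":0},{"linear":[0,0,0.4],"rot":[0,0,0],"hand":0},{"linear":[0,0,0.7],"rot":[0,0,0],"hand":0},{"linear":[-0.2,0,0.8],"rot":[0,0,0],"hand":0},{"linear":[-0.2,-0.3,0.8],"rot":[0,0,0],"hand":0},{"linear":[0,-0.7,0],"rot":[0,0,0],"hand":0},{"linear":[0,-0.9,0],"rot":[0,0,0],"hand":0},{"linear":[0,-0.9,0],"rot":[0,0,0],"hand":0},{"linear":[0,-0.9,0],"rot":[0,0,0],"hand":0},{"linear":[0,-0.9,0],"rot":[0,0,0],"hand":0},{"linear":[0,-0.9,0],"rot":[0,0,0],"hand":0},{"linear":[0,-0.9,0],"rot":[0,0,0],"hand":0},{"linear":[0,-0.6,0],"rot":[0,0,0],"hand":0},{"linear":[0,0,0],"rot":[0,0,0],"hand":0}]'
python3 - <<'E'
from h import *
from scipy.spatial.transform import Rotation as R
S=snap('top','top2');D=snap('side','side10')
o=monitor.get_obs();print(o['tool_pos'],o['force']);print(R.from_euler('xyz',o['orientation'],degrees=True).as_matrix().round(4))
for nm,X in(('top',S),('side',D)):
  v,u=np.mgrid[0:400,0:640];K=X['K'];T=np.linalg.inv(X['camera_from_world']);d=X['depth']
  P=np.stack([(u-K[0,2])/K[0,0]*d,-(v-K[1,2])/K[1,1]*d,-d],-1)@T[:3,:3].T+T[:3,3]
  m=(abs(P[...,0]-.459)<.03)&(abs(P[...,1]-.264)<.035)&(P[...,2]>.048)&(P[...,2]<.08)&(d>0)
  q=P[m]; print(nm,len(q),q.mean(0).round(4),np.median(q[:,2]))
E
```

```text
clock: 9.38
tool_pos: [0.4354, -0.1704, 0.2053]
orientation: [61.7, 88.7, 61.3]
force: [-0.6, 0.8, 0.7]
opening: 0.0005
[ 0.43562418 -0.16870465  0.20528977] [0.52660796 0.68661114 0.01505932]
[[ 0.0113  0.006   0.9999]
 [ 0.0203  0.9998 -0.0062]
 [-0.9997  0.0204  0.0111]]
top 94 [0.4579 0.2651 0.0548] 0.05470839144985762
side 36 [0.4609 0.2605 0.0558] 0.05638107295664374
```

```bash
python3 -m crank '[{"linear":[0.065,-0.38,-0.2],"rot":[-0.23,0.13,0],"hand":0},{"linear":[0,0,-0.5],"rot":[0,0,0],"hand":0},{"linear":[0,0,-0.6],"rot":[0,0,0],"hand":0},{"linear":[0,0,-0.4],"rot":[0,0,0],"hand":0},{"linear":[0,0,0],"rot":[0,0,0],"hand":0}]'; python3 look.py side11 240 195;python3 - <<'E'
from h import *
from scipy.spatial.transform import Rotation as R
D=dict(np.load('side11.npz'))
o=monitor.get_obs();print(R.from_euler('xyz',o['orientation'],degrees=True).as_matrix().round(4))
for v in range(196,246,3):print(v,[world(D,u,v).round(3).tolist() for u in(268,274,280)])
E
```

```text
clock: 10.1
tool_pos: [0.4407, -0.1908, 0.0995]
orientation: [-105.4, 89.8, -105.3]
force: [-0.6, 0.0, 0.6]
opening: 0.0005
10.15 [ 0.4415 -0.1909  0.1006] [-0.65  0.37  0.42] 0.0002944962624100324
[[ 0.001  -0.0019  1.    ]
 [-0.003   1.      0.0019]
 [-1.     -0.003   0.001 ]]
196 [[0.44, -0.253, 0.238], [0.452, -0.255, 0.239], [0.464, -0.257, 0.239]]
199 [[0.442, -0.265, 0.238], [0.453, -0.267, 0.238], [0.465, -0.268, 0.239]]
202 [[0.443, -0.278, 0.238], [0.454, -0.279, 0.239], [0.466, -0.279, 0.239]]
205 [[0.444, -0.288, 0.237], [0.455, -0.287, 0.237], [0.466, -0.288, 0.237]]
208 [[0.443, -0.286, 0.23], [0.454, -0.287, 0.23], [0.466, -0.285, 0.229]]
211 [[0.442, -0.285, 0.222], [0.454, -0.285, 0.222], [0.465, -0.284, 0.222]]
214 [[0.441, -0.278, 0.212], [0.452, -0.277, 0.211], [0.464, -0.279, 0.212]]
217 [[0.44, -0.278, 0.205], [0.452, -0.278, 0.205], [0.464, -0.278, 0.204]]
220 [[0.44, -0.278, 0.198], [0.451, -0.277, 0.197], [0.464, -0.28, 0.199]]
223 [[0.396, 0.024, -0.0], [0.442, -0.206, 0.145], [0.431, 0.017, 0.004]]
226 [[0.398, 0.004, 0.003], [0.442, -0.205, 0.137], [0.432, 0.005, 0.001]]
229 [[0.4, -0.011, 0.003], [0.416, -0.01, 0.001], [0.433, -0.009, -0.0]]
232 [[0.401, -0.026, 0.002], [0.418, -0.027, 0.003], [0.434, -0.024, 0.0]]
235 [[0.403, -0.041, 0.003], [0.419, -0.039, 0.001], [0.435, -0.043, 0.003]]
238 [[0.404, -0.053, 0.001], [0.437, -0.182, 0.089], [0.436, -0.057, 0.003]]
241 [[0.424, -0.193, 0.089], [0.437, -0.194, 0.089], [0.45, -0.189, 0.085]]
244 [[0.407, -0.083, 0.003], [0.438, -0.203, 0.087], [0.438, -0.082, 0.001]]
```

View pics/side11z.png

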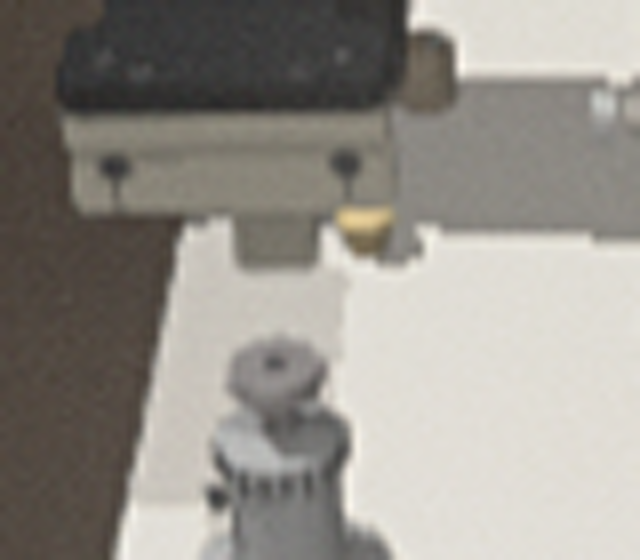

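```bash
python3 -m crank '[{"linear":[-0.07,-0.06,-0.2],"rot":[0,0,0],"hand":0},{"linear":[0,0,-0.2],"rot":[0,0,0],"hand":0},{"linear":[0,0,-0.12],"rot":[0,0,0],"hand":0},{"linear":[0,0,0],"rot":[0,0,0],"hand":0}]'; python3 look.py side12 240 195
```

```text
clock: 10.65
tool_pos: [0.4388, -0.1948, 0.0694]
orientation: [-39.0, 89.7, -38.8]
force: [-0.3, -0.1, 0.1]
opening: 0.0007
10.7 [ 0.439  -0.1948  0.0697] [-0.58  0.2  -0.7 ] 0.0005716509999735892
```

View pics/side12z.png

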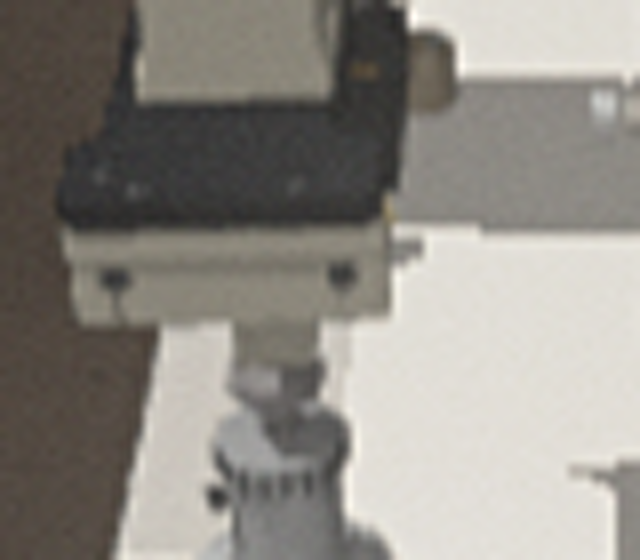

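Aligned over the middle cap; step down with force checks.

```bash
python3 -m crank '[{"linear":[0,0,-0.04],"rot":[0,0,0],"hand":0},{"linear":[0,0,-0.04],"rot":[0,0,0],"hand":0}]'; python3 -m crank '[{"linear":[0,0,-0.03],"rot":[0,0,0],"hand":0}]'; python3 -m crank '[{"linear":[0,0,-0.03],"rot":[0,0,0],"hand":0}]';python3 -m crank '[{"linear":[0,0,-0.03],"rot":[0,0,0],"hand":0}]'
```

```text
clock: 10.95
tool_pos: [0.4397, -0.1949, 0.0653]
orientation: [-31.3, 89.6, -31.1]
force: [-0.3, -0.3, -0.5]
opening: 0.0002
clock: 11.08
tool_pos: [0.4398, -0.1949, 0.0635]
orientation: [-30.7, 89.6, -30.5]
force: [1.0, -0.2, -0.7]
opening: 0.0003
clock: 11.2
tool_pos: [0.4398, -0.1949, 0.0616]
orientation: [-30.2, 89.5, -30.0]
force: [0.1, 0.1, -0.4]
opening: 0.0005
clock: 11.32
tool_pos: [0.4398, -0.1949, 0.0597]
orientation: [-30.0, 89.5, -29.8]
force: [0.2, 0.3, -0.3]
opening: 0.0003
```

```bash
python3 -m crank '[{"linear":[0,0,-0.03],"rot":[0,0,0],"hand":0}]'; python3 -m crank '[{"linear":[0,0,-0.03],"rot":[0,0,0],"hand":0}]';python3 -m crank '[{"linear":[0,0,-0.03],"rot":[0,0,0],"hand":0}]'; python3 look.py side13 240 195
```

```text
clock: 11.45
tool_pos: [0.4399, -0.1949, 0.058]
orientation: [-30.2, 89.5, -30.0]
force: [-0.5, 0.1, 2.7]
opening: 0.0007
clock: 11.58
tool_pos: [0.4399, -0.1949, 0.0562]
orientation: [-30.3, 89.5, -30.1]
force: [-0.4, 0.4, 2.9]
opening: 0.0006
clock: 11.7
tool_pos: [0.4399, -0.1949, 0.0544]
orientation: [-30.3, 89.5, -30.1]
force: [-0.8, 0.8, 2.9]
opening: 0.0005
11.75 [ 0.4399 -0.1949  0.0542] [-1.77  0.31  1.25] 0.0003176753056110034
```

View pics/side13z.png

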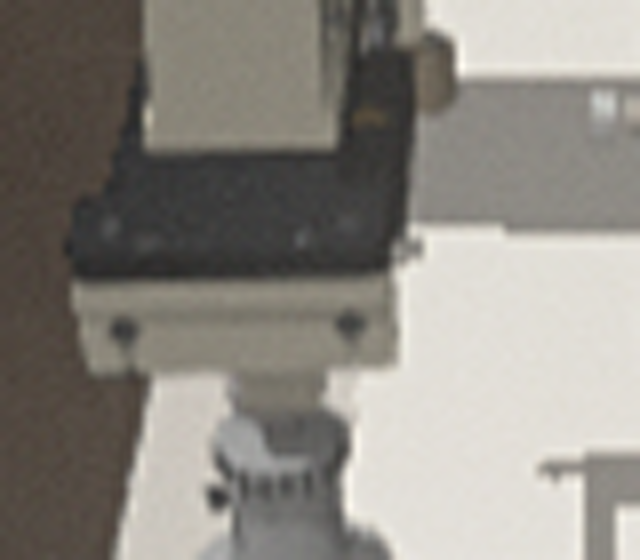

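```bash
python3 -m crank '[{"linear":[0,0,-0.03],"rot":[0,0,0],"hand":0},{"linear":[0,0,-0.03],"rot":[0,0,0],"hand":0},{"linear":[0,0,-0.015],"rot":[0,0,0],"hand":0},{"linear":[0,0,0],"rot":[0,0,0],"hand":0}]'
```

```text
clock: 12.25
tool_pos: [0.4399, -0.1949, 0.0494]
orientation: [-30.5, 89.5, -30.2]
force: [-0.3, 0.5, 2.8]
opening: 0.0006
```

```bash
python3 -m crank '[{"linear":[0,0,0.1],"rot":[0,0,0],"hand":0},{"linear":[0,0,0.4],"rot":[0,0,0],"hand":0},{"linear":[0,0,0.7],"rot":[0,0,0],"hand":0},{"linear":[0,-0.3,0.6],"rot":[0,0,0],"hand":0},{"linear":[0.4,-0.6,0.2],"rot":[0,0,0],"hand":0},{"linear":[0.6,-0.5,0],"rot":[0,0,0],"hand":0},{"linear":[0.7,-0.4,0],"rot":[0,0,0],"hand":0},{"linear":[0.6,0,0],"rot":[0,0,0],"hand":0},{"linear":[0,0,0],"rot":[0,0,0],"hand":0}]'
python3 - <<'E'
from h import *
from scipy.spatial.transform import Rotation as R
S=snap('top','top3');D=snap('side','side14')
o=monitor.get_obs();print(o['tool_pos'],o['force']);print(R.from_euler('xyz',o['orientation'],degrees=True).as_matrix().round(4))
for nm,X in(('top',S),('side',D)):
  v,u=np.mgrid[0:400,0:640];K=X['K'];T=np.linalg.inv(X['camera_from_world']);d=X['depth']
  P=np.stack([(u-K[0,2])/K[0,0]*d,-(v-K[1,2])/K[1,1]*d,-d],-1)@T[:3,:3].T+T[:3,3]
  for x,y,z0,z1 in((.459,.264,.048,.08),(.437,-.19,.073,.1)):
    m=(abs(P[...,0]-x)<.03)&(abs(P[...,1]-y)<.035)&(P[...,2]>z0)&(P[...,2]<z1)&(d>0)
    q=P[m]; print(nm,len(q),q.mean(0).round(4) if len(q) else 0)
E
```

```text
clock: 13.38
tool_pos: [0.581, -0.3073, 0.1766]
orientation: [-28.3, 89.3, -28.1]
force: [-0.5, 0.0, -0.5]
opening: 0.0003
[ 0.57910149 -0.30696193  0.17708378] [ 0.67160982  0.73655792 -0.26603644]
[[ 0.0101 -0.0039  0.9999]
 [-0.0053  1.      0.004 ]
 [-0.9999 -0.0053  0.01  ]]
top 93 [0.4578 0.2651 0.0546]
top 0 0
side 37 [0.4609 0.2606 0.0558]
side 90 [ 0.4374 -0.1921  0.0788]
```

```bash
python3 -m crank '[{"linear":[0.06,0.02,-0.3],"rot":[0.06,0.11,0],"hand":0},{"linear":[0,0,-0.5],"rot":[0,0,0],"hand":0},{"linear":[0,0,-0.45],"rot":[0,0,0],"hand":0},{"linear":[0,0,0],"rot":[0,0,0],"hand":0}]'; python3 look.py side15 300 215;python3 - <<'E'
from h import *
D=dict(np.load('side15.npz'))
for v in range(222,272,3):print(v,[world(D,u,v).round(3).tolist() for u in(335,340,345)])
E
```

```text
clock: 13.98
tool_pos: [0.5795, -0.3043, 0.0996]
orientation: [102.5, 89.9, 102.7]
force: [1.0, -0.1, 0.0]
opening: 0.0004
14.025 [ 0.5806 -0.3047  0.1012] [-0.23  0.39  0.04] 0.0007281432667863995
222 [[0.536, -0.95, 0.616], [0.576, -0.352, 0.238], [0.585, -0.354, 0.239]]
225 [[0.567, -0.363, 0.238], [0.576, -0.362, 0.238], [0.584, -0.362, 0.237]]
228 [[0.567, -0.373, 0.239], [0.575, -0.374, 0.239], [0.584, -0.372, 0.238]]
231 [[0.566, -0.382, 0.239], [0.575, -0.383, 0.239], [0.583, -0.383, 0.239]]
234 [[0.566, -0.392, 0.239], [0.574, -0.392, 0.239], [0.582, -0.395, 0.241]]
237 [[0.565, -0.4, 0.239], [0.574, -0.399, 0.238], [0.582, -0.399, 0.238]]
240 [[0.565, -0.401, 0.233], [0.574, -0.4, 0.233], [0.582, -0.4, 0.232]]
243 [[0.565, -0.399, 0.226], [0.574, -0.397, 0.225], [0.582, -0.397, 0.224]]
246 [[0.566, -0.392, 0.215], [0.574, -0.394, 0.216], [0.583, -0.392, 0.214]]
249 [[0.566, -0.392, 0.209], [0.574, -0.392, 0.208], [0.583, -0.392, 0.208]]
252 [[0.566, -0.391, 0.202], [0.575, -0.393, 0.202], [0.583, -0.392, 0.202]]
255 [[0.57, -0.319, 0.141], [0.58, -0.32, 0.141], [0.589, -0.319, 0.14]]
258 [[0.57, -0.32, 0.134], [0.58, -0.319, 0.133], [0.59, -0.32, 0.133]]
261 [[0.571, -0.304, 0.114], [0.581, -0.304, 0.114], [0.591, -0.306, 0.116]]
264 [[0.571, -0.31, 0.111], [0.58, -0.314, 0.114], [0.591, -0.311, 0.111]]
267 [[0.572, -0.294, 0.091], [0.581, -0.305, 0.099], [0.592, -0.292, 0.089]]
270 [[0.571, -0.302, 0.09], [0.581, -0.304, 0.091], [0.592, -0.303, 0.09]]
```

View pics/side15z.png

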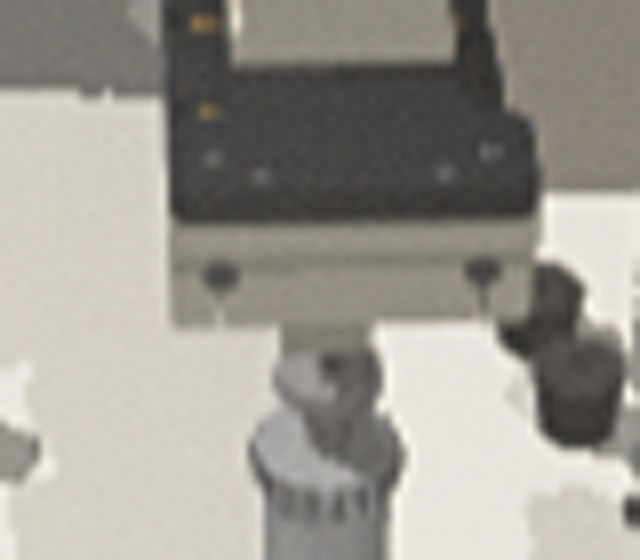

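```bash
python3 -m crank '[{"linear":[0.02,-0.03,-0.06],"rot":[0,0,0],"hand":0},{"linear":[0,0,-0.06],"rot":[0,0,0],"hand":0},{"linear":[0,0,-0.04],"rot":[0,0,0],"hand":0},{"linear":[0,0,0],"rot":[0,0,0],"hand":0}]';python3 -m crank '[{"linear":[0,0,-0.03],"rot":[0,0,0],"hand":0}]'; python3 -m crank '[{"linear":[0,0,-0.03],"rot":[0,0,0],"hand":0}]'
```

```text
clock: 14.52
tool_pos: [0.5834, -0.3072, 0.0946]
orientation: [-8.7, 89.6, -8.4]
force: [-0.7, -0.0, -0.5]
opening: 0.0003
clock: 14.65
tool_pos: [0.5836, -0.3072, 0.0931]
orientation: [-9.5, 89.6, -9.2]
force: [0.2, 0.6, 0.1]
opening: 0.0006
clock: 14.78
tool_pos: [0.5836, -0.3072, 0.0912]
orientation: [-9.2, 89.6, -9.0]
force: [-0.0, 1.0, 0.7]
opening: 0.0004
```

```bash
python3 -m crank '[{"linear":[0,0,-0.035],"rot":[0,0,0],"hand":0}]';python3 -m crank '[{"linear":[0,0,-0.035],"rot":[0,0,0],"hand":0}]'; python3 -m crank '[{"linear":[0,0,-0.03],"rot":[0,0,0],"hand":0}]'; python3 -m crank '[{"linear":[0,0,-0.03],"rot":[0,0,0],"hand":0}]'; python3 -m crank '[{"linear":[0,0,-0.02],"rot":[0,0,0],"hand":0}]'; python3 look.py side16 300 215
```

```text
clock: 14.9
tool_pos: [0.5837, -0.3072, 0.0891]
orientation: [-9.3, 89.6, -9.0]
force: [0.2, 0.3, 0.0]
opening: 0.0004
clock: 15.02
tool_pos: [0.5836, -0.3072, 0.0867]
orientation: [-9.0, 89.6, -8.8]
force: [-0.2, 0.7, 0.3]
opening: 0.0006
clock: 15.15
tool_pos: [0.5836, -0.3072, 0.0847]
orientation: [-9.3, 89.6, -9.0]
force: [-0.4, -0.8, 1.2]
opening: 0.0001
clock: 15.28
tool_pos: [0.5836, -0.3072, 0.083]
orientation: [-10.2, 89.6, -9.9]
force: [-1.1, 0.2, 3.5]
opening: -0.0
clock: 15.4
tool_pos: [0.5836, -0.3072, 0.082]
orientation: [-10.8, 89.6, -10.5]
force: [-1.4, 1.1, 2.5]
opening: 0.0002
15.45 [ 0.5836 -0.3072  0.0818] [-0.84  0.03  2.78] 0.0003686384499251631
```

View pics/side16z.png

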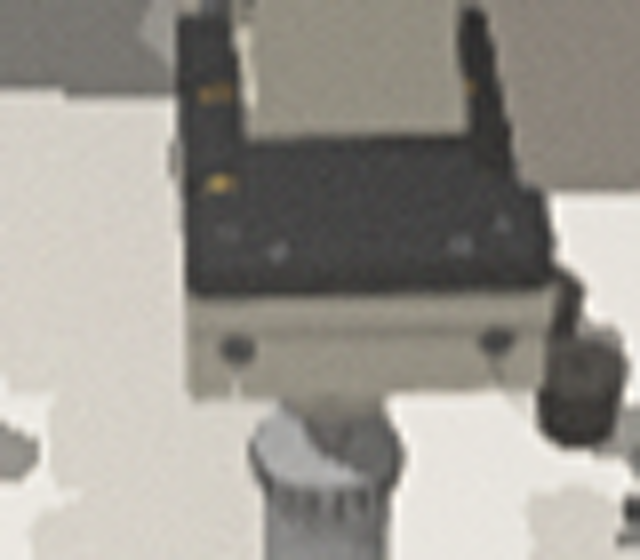

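Contact came at about 84.6 mm reported, so about 3 mm is pushed. Another 6.5 mm.

```bash
python3 -m crank '[{"linear":[0,0,-0.03],"rot":[0,0,0],"hand":0},{"linear":[0,0,-0.03],"rot":[0,0,0],"hand":0},{"linear":[0,0,-0.03],"rot":[0,0,0],"hand":0},{"linear":[0,0,-0.02],"rot":[0,0,0],"hand":0},{"linear":[0,0,0],"rot":[0,0,0],"hand":0}]'
```

```text
clock: 16.08
tool_pos: [0.5836, -0.3072, 0.075]
orientation: [-10.7, 89.6, -10.4]
force: [-1.4, 0.8, 1.8]
opening: 0.0005
```

```bash
python3 -m crank '[{"linear":[0,0,0.1],"rot":[0,0,0],"hand":0},{"linear":[0,0,0.4],"rot":[0,0,0],"hand":0},{"linear":[0,0,0.7],"rot":[0,0,0],"hand":0},{"linear":[0,0,0.7],"rot":[0,0,0],"hand":0},{"linear":[-0.4,-0.6,0.3],"rot":[0,0,0],"hand":0},{"linear":[-0.6,-0.7,0],"rot":[0,0,0],"hand":0},{"linear":[-0.6,-0.7,0],"rot":[0,0,0],"hand":0},{"linear":[-0.3,-0.5,0],"rot":[0,0,0],"hand":0},{"linear":[0,0,0],"rot":[0,0,0],"hand":0},{"linear":[0,0,0],"rot":[0,0,0],"hand":0}]'
python3 - <<'E'
from h import *
S=snap('top','top4');D=snap('side','side17')
for nm,X,Y in(('top',S,np.load('top0.npz')),('side',D,np.load('side0.npz'))):
 for w,X in(('before',dict(Y)),('after',X)):
  v,u=np.mgrid[0:400,0:640];K=X['K'];T=np.linalg.inv(X['camera_from_world']);d=X['depth']
  P=np.stack([(u-K[0,2])/K[0,0]*d,-(v-K[1,2])/K[1,1]*d,-d],-1)@T[:3,:3].T+T[:3,3]
  for x,y,h in((.459,.264,.065),(.437,-.19,.09),(.581,-.301,.115)):
    b=(np.hypot(P[...,0]-x,P[...,1]-y)<.03)&(d>0)
    m=b&(abs(P[...,2]-h+.006)<.011);f=b&(P[...,2]>.004)&(P[...,2]<h-.03)
    q=P[m]; print(nm,w,len(q),q.mean(0).round(4) if len(q) else 0,'body',P[f].mean(0).round(4) if f.any() else 0)
E
```

```text
clock: 17.32
tool_pos: [0.4663, -0.4608, 0.2132]
orientation: [-19.6, 89.4, -19.3]
force: [0.2, -0.2, 0.2]
opening: 0.0003
top before 97 [0.4578 0.2649 0.0641] body [0.4588 0.2556 0.015 ]
top before 96 [ 0.4358 -0.1892  0.0879] body [ 0.4378 -0.1847  0.0162]
top before 98 [ 0.581  -0.2997  0.1133] body [ 0.5755 -0.2914  0.025 ]
top after 94 [0.4579 0.2651 0.0548] body [0.4588 0.2571 0.0153]
top after 95 [ 0.4356 -0.1888  0.0783] body [ 0.4379 -0.1844  0.0178]
top after 100 [ 0.5813 -0.2996  0.1034] body [ 0.5759 -0.2918  0.0251]
side before 46 [0.461  0.2624 0.0627] body [0.4593 0.2507 0.0179]
side before 97 [ 0.4371 -0.1925  0.0877] body [ 0.4384 -0.2022  0.0259]
side before 127 [ 0.5822 -0.3035  0.1132] body [ 0.5751 -0.3108  0.0442]
side after 4 [0.4725 0.2633 0.0556] body [0.4782 0.255  0.0177]
side after 0 0 body [ 0.4398 -0.2031  0.0179]
side after 122 [ 0.5824 -0.3037  0.1044] body [ 0.575  -0.3106  0.0443]
```

View pics/side17.png

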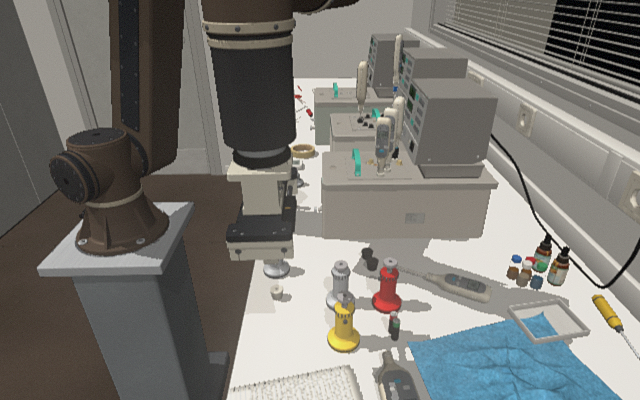

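View pics/top4.png

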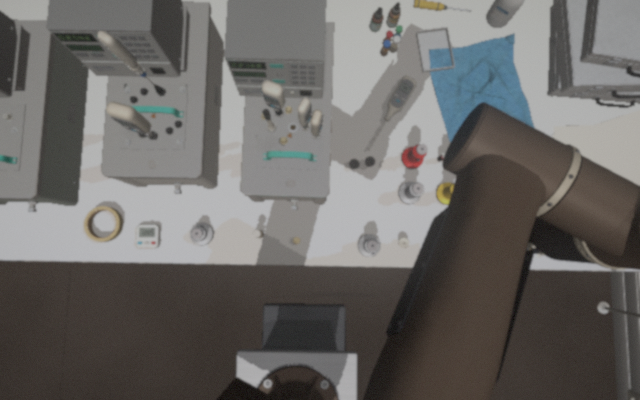

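The top picture shows all three caps lowered by about 9–10 mm: short at (202,232), middle at (369,243), tall at (412,191). The vial, plug and stoppers stand where they were.

```bash
python3 -c "
from plant import ticket
print(ticket.close_job())"
```

```text
the job is handed in; nothing more can be done
None
```

I pressed all three gauges in order (short, middle, tall) with closed fingertips and handed the job in at about 17.5 s of the 61 s allowed. No verdict was reported.

- **Plunger depth:** In the top camera the caps dropped from 64.1 to 54.8 mm (short), 87.9 to 78.3 mm (middle) and 113.3 to 103.4 mm (tall). That is about 9–10 mm each, plus a start offset of up to 2 mm.
- **Force:** The highest reading between moves was about 4 N against the 25 N limit. Readings were taken at the end of each move, not continuously.
- **Positions:** The top camera put each cap within 1 mm of its starting position sideways. In the last pictures the gauges stand upright, and the vial, plug and stoppers look unmoved by eye.
- **Disagreement in the readings:** In the pictures and at contact, the closed fingertips were about 29 mm higher than the reported TCP height. I didn't find the cause, so I set the depth from the contact force and the pictures instead.
- **Incomplete check:** In the last side picture the arm hid the middle cap and most of the short cap. An earlier side picture showed those two at 78.8 and 55.8 mm, which agrees with the top camera. The last one put the tall cap about 9 mm down.

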